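# Reshelve the tea display by carton height

### The arm

A 6-joint arm with a two-finger parallel gripper is mounted at the origin on a cart in front of the work surface, level with it; the furniture and walls round the work are solid. World frame = base frame: x ahead of the robot, y to its left, z up, the work surface at z = 0. Lengths are in m, angles in rad, forces in N, time in s.
With the tool pointing down it reaches from about 0.375 to 0.975 m from the base axis. Payload 3.8 kg.
Tool frame: the origin (TCP) lies between the finger pads; the fingertips stand 19 mm ahead of it and the grasp point (between the pads) is the TCP (manip.tip_extent is the distance from the TCP to the fingertips, in m); z points along the fingers, y is the line along which they close (so a half turn about z gives the same grasp; the last joint's range is limited). The gripper opens to 88 mm and grips with 3 to 60 N. Pads are 18 mm wide; open, the fingers measure 123 mm over their backs; the gripper's body (75 mm by 187 mm) begins 45 mm behind the grasp point.
Start: joints at [-1.138, 0.264, 1.604, -0, 1.274, -0.037], TCP at [0.306, -0.602, 0.258] pointing down, gripper open.
Joint ranges: [-2.63, 2.63], [-0.94, 2.18], [0.31, 2.57], [-1.31, 4.45], [0, 2.66], [-2.55, 2.55]. Speed limits (rad/s): [2.57, 2.57, 3.14, 3.14, 3.14, 3.14].

### API

Orientations are given as a unit quaternion [w, x, y, z].
In Python, from station import status, capture, camera_model, manip, boxes_of gives the robot as it stands.
- The arm moves only by the tool move_arm, never from a script. Its argument "moves" is text: rows parted by semicolons, each of 6 numbers parted by spaces: the shift along the tool's x, y, z in mm, then the turn, a rotation vector about the tool's x, y, z in rad. In form: dx dy dz rx ry rz; .... A call has 1 to 12 rows; each row shifts and turns the commanded pose from where the row before left it, along the tool's axes as they then stand; what a row does not reach is not made up. A row lasts 1/8 s, in which the tool goes at most 62.5 mm and 10.7 degrees, less where a joint would pass 70% of its speed; a pose out of reach is approached as far as the arm can. A call is refused whole if a number of a shift passes 62.5 or a number of a turn 0.188, either way. A call with a gripper value outside its range is refused whole. "gripper" is the finger opening in mm, from 0 to 88.1, set as the call begins (left out, the last holds). The fingers move at their own pace and stop on an object; "force" is the grip in N (left out, the last holds). Time passes only in rows, so rows that do not move let the fingers close. It gives the time, the measured TCP pose, the force, the opening and the grip force at its end, in the units of the state.
- status.read_state(): the state, without advancing time (a new reading comes with each control period).
- capture(name): name is "scene" or "top" or "wrist"; returns the picture (420x560x3 uint8, red, green, blue); there is no depth.
- camera_model(name): a dict with "vertical_fov" (degrees; the focal length in pixels is half the picture's height over the tangent of half this angle, whatever the lens; pixels are square), "cx", "cy" (the principal point, pixels), "k1" (the pictures are not rectified: a ray, as slopes to the right and down, at radius r is drawn at 1 + k1 r^2 times it, then the intrinsics apply), "origin" and "rotation" of the camera in the world. Camera axes: x right, y down, z forward; pixel columns grow to the right and rows downward; lengths in m; the calibration is good to about 2 mm. A picture is of the moment at which its call begins: read the wrist's pose just before it. camera_model takes no time and is no camera call; for the wrist camera it gives the pose at the moment of the call.
- manip.sign_off(): hands the job in; it is judged then, once.
Trained networks look in the newest picture that a camera, given by its name, has taken for a name from the list of things; names that differ only in an ending like _2 or _b are one class to them, and where a whole thing is asked for, a point or a joint stands for the part that bears it (a point fixed in the world has none). Each returns a list of dicts, best first, with "score" (0 to 1); they miss things now and then, are a little off and sometimes report something else, mostly with a low value. They report only what shows in the picture. A call takes as long as a camera call.
- boxes_of(camera, name): "at" ([column, row] in pixels, amid what is visible of it).
The state is a dict: "time_s": time; "q": joint angles; "qvel": joint speeds; "joint_efforts": joint torques, N m; "tcp_pos": TCP position; "ee_rot": TCP orientation; "wrist_force": force on the tool from outside, world axes, zero at the start; "wrist_torque": the same for the moment, N m; "grip_width": finger opening in m; "finger_force": force on a finger pad.
Only numpy, scipy, OpenCV 4.12 (cv2) and the standard library are available. Lean on these libraries where they do the work, as an engineer would, in place of code of your own. Each camera call takes 0.05 s, during which the arm holds its last target. There are 200 camera calls.

### The job

On the small spring-fed tea display, the filter pack has been put in the tall bay, so the tall tea carton has no home. Move the filter pack to the empty short bay beside it and stand the tea carton in the tall bay; both must end upright on the bay floor, a narrow side facing out, held behind the front lip by the bay's spring pusher. Leave everything else as it stands.

Things in the scene. Friction and masses are not known exactly. Their poses are not given: they have to be found in the camera images.
- tea_display: plywood display fixed to the counter, 222 deep (x) x 224 wide (y) x 285 mm high, open at the front; origin on its underside, 122 mm behind its front edge, x points into the bays (front to back), y to its left, z up. Two bays side by side: the tall bay at +y, the short bay at -y; over the short bay a small shelf, its floor 170 mm above the counter, holds a round tin
- tall_bay (a point): floor of the tall bay, 12 mm above the counter, at the middle of its width and at the nominal inner face of its front lip; axes as tea_display's. Bay 103 mm wide, headroom 200 mm. In each bay lies a pusher tray (steel front lip, sprung paddle and paddle stop in one), clamped nearer or deeper than nominal by up to 4 mm here, 20 mm in the short bay; this point does not show it. Lip: 5.5 mm thick, top 15 mm above the floor
- short_bay (a point): the same nominal point of the short bay: 103 mm wide, headroom 148 mm. In front of the roofs only 15 mm high fences stand beside and between the bays; full walls, 6 mm thick, begin with the roofs. Cartons must be lifted over the lip, in and out
- tall_roof_edge (a point): middle of the front edge of the tall bay's roof, at its underside, 64 mm behind the lip's nominal inner face. Cartons slide in below it while held near their front end and high up; an upright gripper would meet this edge, so lean the tool back out of the bay, 30 to 45 degrees from vertical
- short_roof_edge (a point): the same point of the short bay's roof, 64 mm behind the lip's nominal inner face; this roof is the floor of the small shelf
- tall_stop_face (a point): nominal point where the face of the tall bay's paddle stops hard, 133 mm behind the lip (lip and stop shift together), 30 mm above the floor. Paddle black, 76 mm wide, 100 mm high, pressed forward by a spring (6 N at the lip, 8 N at the back), damped; in an empty bay it stands 6 mm behind the lip. It follows a carton drawn out and after release brings one forward to the lip
- short_stop_face (a point): the same for the short bay, 103 mm behind the lip; paddle 70 mm high. As the tray's exact place and the carton's slip in the grip are not known, push in until the resistance jumps at the stop: the right carton's front is then some 9 mm past the lip's inner face; lower it there to the floor and let go
- filter_pack: carton of paper filters, 52 (its x) x 93 (its y) x 120 mm high (its z), about 90 g; origin at the centre of its underside. It starts in the tall bay, pressed against the lip by the pusher, its y axis along the bay. It goes into the short bay. Grasp it across the 52 mm
- steep_box: taller carton of tea bags, 54 (its x) x 123 (its y) x 172 mm high (its z), about 0.3 kg; origin at the centre of its underside. It starts upright on the counter to the right of the display, its y axis pointing roughly away from the robot. Grasp it across the 54 mm
- caddy: round tin, 68 mm across, 80 high, on the small shelf of the display; leave it; origin under its centre
- cup_a: espresso cup, 59 mm, 52 high, standing on the roof of the tall bay; leave it
- sugar_shaker: glass sugar shaker, 69 mm across, 158 high; leave it; origin under its centre
- order_pad: order pad, 150 x 105 x 16 mm, flat on the counter; leave it
- pen: pen, 145 mm, flat on the counter; leave it

How it is judged:
By the outcome, as a careful person would: the job done as asked, in the order asked, and still so for the second after the job is handed in, with the robot touching nothing.
It also fails if it takes over 51 s, if anything falls off the work surface, if the arm or the gripper's body presses on something with over 40 N, if the wrist force passes 120 N, or if a joint passes its speed limit or range.

## Working session

There is one attempt and no reset: what is moved stays moved. The work goes in short steps, Python scripts to look and compute and a tool call to move; the robot and the scene stay as the last step left them, time stands still between calls to the robot, and variables do not carry over. Pictures are saved under pics/ and viewed, at most 13 in all, crops included, and the job is handed in when it is done.

Besides the shell and the picture viewer there is one more tool, called after "Emit:" by a JSON object that holds its "fn" and its "kwargs", one argument or row to a line. move_arm: Moves the arm, as the interface text tells. Its arguments: {"type":"object","properties":{"moves":{"type":"string"},"gripper":{"type":"number"},"force":{"type":"number"}},"required":["moves"]}

```bash
ls; mkdir -p pics; python3 - <<'E'
from station import status, capture, camera_model, manip, boxes_of
import cv2,numpy as np
s=status.read_state(); print({k:np.round(v,3).tolist() for k,v in s.items()})
ims=[]
for c in("scene","top"):
    im=capture(c); cv2.imwrite(f"pics/{c}0.png",im[:,:,::-1]); 
    m=camera_model(c); print(c,{k:np.round(v,4).tolist() for k,v in m.items()})
    for n in("tea_display","filter_pack","steep_box","caddy","cup_a","sugar_shaker","order_pad","pen"):
        print(n,[(np.round(d["at"],1).tolist(),round(d["score"],2)) for d in boxes_of(c,n)[:2]])
print(status.read_state()["time_s"])
E
```

```text
pics
{'time_s': 0.0, 'q': [-1.138, 0.265, 1.605, -0.0, 1.274, -0.037], 'qvel': [-0.003, -0.001, 0.0, -0.0, -0.002, -0.001], 'joint_efforts': [0.0, -50.211, -35.688, 0.073, 0.029, -0.0], 'tcp_pos': [0.305, -0.601, 0.256], 'ee_rot': [-0.001, 0.973, 0.233, -0.0], 'wrist_force': [-0.07, -0.17, -0.125], 'wrist_torque': [-0.05, 0.005, -0.034], 'finger_force': 0.0, 'grip_width': 0.088}
scene {'vertical_fov': 51.8079, 'cx': 283.2253, 'cy': 214.7029, 'k1': -0.0384, 'origin': [0.01, -0.7406, 0.6283], 'rotation': [-0.4334, 0.7967, -0.3635, 0.213]}
tea_display [([289.1, 193.1], 0.9), ([390.1, 280.5], 0.4)]
filter_pack [([251.5, 218.7], 0.94), ([269.8, 132.9], 0.55)]
steep_box [([316.1, 316.7], 0.65), ([289.7, 192.9], 0.31)]
caddy [([299.4, 177.0], 0.6)]
cup_a [([270.9, 135.5], 0.96)]
sugar_shaker [([391.2, 277.4], 0.47)]
order_pad [([156.8, 288.0], 0.89)]
pen [([202.8, 319.5], 0.64)]
top {'vertical_fov': 46.4041, 'cx': 279.7555, 'cy': 208.2123, 'k1': -0.0601, 'origin': [0.3286, -0.1544, 1.1424], 'rotation': [0.0718, -0.5411, 0.8306, -0.1104]}
tea_display [([244.1, 179.1], 0.96)]
filter_pack [([220.9, 221.2], 0.68), ([335.6, 146.0], 0.5)]
steep_box [([355.9, 220.5], 0.93)]
caddy [([258.9, 170.9], 0.73)]
cup_a [([199.9, 160.0], 0.57)]
sugar_shaker [([335.5, 146.0], 0.68)]
order_pad [([249.6, 332.1], 0.59)]
pen [([305.7, 310.1], 0.49), ([219.2, 219.1], 0.24)]
0.9
```

View pics/scene0.png

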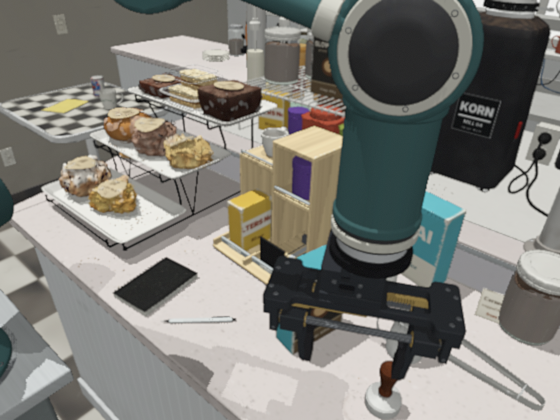

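View pics/top0.png

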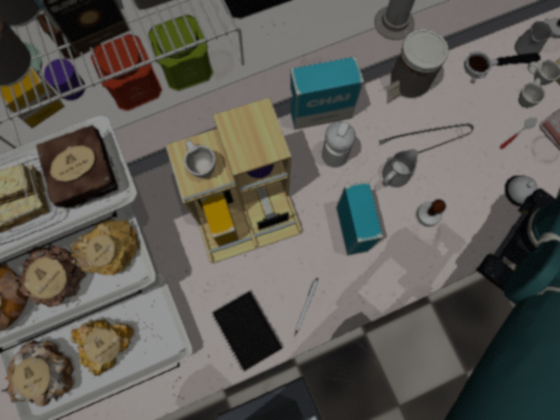

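The pictures show the display with the yellow filter pack in the left (tall) bay (top ≈ 219,219), the black paddle of the short bay (272,218), the steep_box teal at (360,217) and the shaker at (340,143). Next, an enlarged crop for the corners.

```bash
cat > h.py <<'E'
import numpy as np, cv2
from station import *
from scipy.spatial.transform import Rotation as R
def K(m): 
    f=210/np.tan(np.radians(m["vertical_fov"])/2); return np.array([[f,0,m["cx"]],[0,f,m["cy"]],[0,0,1]]),np.array([m["k1"],0,0,0.])
def rot(m):
    r=np.array(m["rotation"]); 
    return r if r.shape==(3,3) else R.from_quat(r[[1,2,3,0]]).as_matrix()
def proj(m,P):
    k,d=K(m); Rm=rot(m).T; t=-Rm@np.array(m["origin"])
    return cv2.projectPoints(np.atleast_2d(P).astype(float),cv2.Rodrigues(Rm)[0],t,k,d)[0][:,0]
def plane(m,uv,z):
    k,d=K(m); n=cv2.undistortPoints(np.array(uv,float).reshape(-1,1,2),k,d)[:,0]
    v=np.c_[n,np.ones(len(n))]@rot(m).T; o=np.array(m["origin"])
    return o+v*((z-o[2])/v[:,2])[:,None]
def pose(T):  # x,y,z,yaw
    return lambda P: np.array(P)@R.from_euler('z',T[3]).as_matrix().T+T[:3]
def tcpR(): 
    s=status.read_state(); q=np.array(s["ee_rot"]); return np.array(s["tcp_pos"]),R.from_quat(q[[1,2,3,0]])
E
python3 - <<'E'
from h import *
m=camera_model("top")
print(plane(m,[(160,0)],0)) 
im=cv2.imread("pics/top0.png")
cv2.imwrite("pics/c1.png",cv2.resize(im[95:275,160:400],None,fx=3.33,fy=3.33,interpolation=cv2.INTER_CUBIC))
print(plane(m,[(207,258),(300,234)],.027),plane(m,[(358,217)],.172),plane(m,[(219,219)],.132),plane(m,[(248,333)],.016))
E
```

```text
[[ 1.29334595 -0.2173039   0.        ]]
[[ 0.56372315 -0.07550086  0.027     ]
 [ 0.52874909 -0.29445039  0.027     ]] [[ 0.48704887 -0.39947614  0.172     ]] [[ 0.6090929  -0.13724952  0.132     ]] [[ 0.37151828 -0.09585349  0.016     ]]
```

View pics/c1.png

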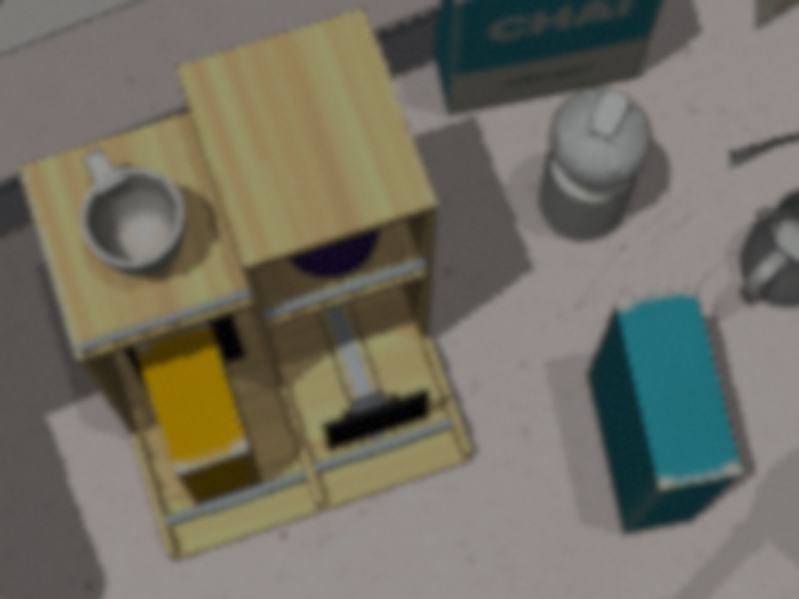

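```bash
cat > fit.py <<'E'
from h import *
from scipy.optimize import least_squares
m=camera_model("top")
C=lambda a:np.array([160,95])+(np.array(a,float)+.5)/3.333-.5
uv=C([(180,68),(362,12),(435,205),(246,268),(22,172),(80,352),(250,298),(173,557),(472,458)])
def pts(xr): return np.array([(.1,.003,.285),(.1,-.112,.285),(xr,-.112,.285),(xr,.003,.285),(.1,.112,.218),(xr,.112,.218),(xr,.003,.218),(-.122,.112,0),(-.122,-.112,0.)])
f=lambda p:(proj(m,pose([p[0],p[1],0,p[2]])(pts(p[3])))-uv).ravel()
r=least_squares(f,[.65,-.2,-.15,-.04],loss='soft_l1'); print("disp",r.x.round(4),"\n",f(r.x).reshape(-1,2).round(1).tolist())
uv2=C([(617,310),(697,297),(740,470),(660,485),(627,530),(592,378)])
a,b=.027,.0615
b6=np.array([(-a,b,.172),(a,b,.172),(a,-b,.172),(-a,-b,.172),(-a,-b,0),(-a,b,0)])
g=lambda p:(proj(m,pose([p[0],p[1],0,p[2]])(b6))-uv2).ravel()
r2=least_squares(g,[.5,-.4,-1.5],loss='soft_l1'); print("box",r2.x.round(4),g(r2.x).reshape(-1,2).round(1).tolist())
uv3=C([(140,355),(180,468),(247,442),(215,332)])
# lip top inner line points, fences
D=R.from_euler('z',r.x[2]).as_matrix()
for n,c,z in(("lipTall",[(168,522),(305,477)],.027),("lipShort",[(330,463),(452,425)],.027),("filter top front",[(180,470),(247,442)],.132),("shelf edge",[(270,315),(423,265)],.170),("shaker",[(583,220)],0.),("paddle S",[(328,425),(430,395)],.082)):
    P=plane(m,C(c),z); print(n,P.round(3).tolist(),"disp",((P-[r.x[0],r.x[1],0])@D*1e3).round(0).tolist())
E
python3 fit.py
```

```text
disp [ 0.6628 -0.2001 -0.0882 -0.0267] 
 [[-0.8, -0.3], [1.4, -1.0], [1.0, -1.1], [-1.1, -1.2], [-0.4, -1.0], [-0.9, 1.7], [0.9, 0.9], [-0.0, 2.6], [0.3, 2.3]]
box [ 0.4945 -0.4166 -1.7951] [[-0.4, -2.8], [0.7, -3.6], [2.2, 1.2], [0.3, 1.7], [-1.1, 2.4], [-2.0, -1.4]]
lipTall [[0.575, -0.088, 0.027], [0.566, -0.187, 0.027]] disp [[-97.0, 104.0, 27.0], [-97.0, 4.0, 27.0]]
lipShort [[0.569, -0.207, 0.027], [0.559, -0.296, 0.027]] disp [[-93.0, -15.0, 27.0], [-95.0, -105.0, 27.0]]
filter top front [[0.58, -0.113, 0.132], [0.58, -0.159, 0.132]] disp [[-90.0, 79.0, 132.0], [-86.0, 33.0, 132.0]]
shelf edge [[0.64, -0.203, 0.17], [0.631, -0.304, 0.17]] disp [[-23.0, -5.0, 170.0], [-22.0, -106.0, 170.0]]
shaker [[0.668, -0.453, 0.0]] disp [[28.0, -252.0, 0.0]]
paddle S [[0.581, -0.213, 0.082], [0.572, -0.284, 0.082]] disp [[-80.0, -20.0, 82.0], [-83.0, -92.0, 82.0]]
```

```bash
cat >> h.py <<'E'
DISP=[.6628,-.2001,0,-.0882]; LIP=-.091
def toolR(lean,yaw):  # lean deg
    a=np.radians(lean); z=[np.sin(a),0,-np.cos(a)]; x=[np.cos(a),0,np.sin(a)]; y=[0,-1,0]
    return R.from_euler('z',yaw)*R.from_matrix(np.array([x,y,z]).T)
def rows(wps,start=None):
    """wps: list of (pos,Rot,maxstep_mm)"""
    p,r=start or tcpR()
    for P,Q,st in wps:
        P=np.array(P); rv=(r.inv()*Q).as_rotvec(); n=int(np.ceil(max(np.linalg.norm(P-p)*1e3/st,np.linalg.norm(rv)/.18,1)))
        out=[]; p0,r0=p,r
        for i in range(1,n+1):
            pn=p0+(P-p0)*i/n; rn=r0*R.from_rotvec(rv*i/n)
            out.append(" ".join(f"{v:.0f}" for v in r.inv().apply(pn-p)*1e3)+" "+" ".join(f"{v:.3f}" for v in (r.inv()*rn).as_rotvec())); p,r=pn,rn
        print(n,"; ".join(out))
def D(x,y,z): return pose(DISP)([x,y,z])
E
python3 - <<'E'
from h import *
Q=toolR(40,DISP[3]); g=np.array([LIP+.025,.0545,.107])
pre=g+[-.071,0,.084]
print(D(*g),D(*pre))
rows([(np.array([.43,-.3,.27]),R.from_quat(tcpR()[1].as_quat()),45),(D(*pre),Q,45)])
E
```

```text
[ 0.60185722 -0.13999819  0.107     ] [ 0.5311332  -0.13374411  0.191     ]
8 31 -27 -2 0.000 0.000 0.000; 31 -27 -2 0.000 0.000 0.000; 31 -27 -2 0.000 0.000 0.000; 31 -27 -2 0.000 0.000 0.000; 31 -27 -2 0.000 0.000 0.000; 31 -27 -2 0.000 0.000 0.000; 31 -27 -2 0.000 0.000 0.000; 31 -27 -2 0.000 0.000 0.000
5 33 -20 16 -0.039 0.136 0.107; 28 -24 19 -0.039 0.136 0.107; 23 -28 22 -0.039 0.136 0.107; 17 -31 23 -0.039 0.136 0.107; 10 -33 24 -0.039 0.136 0.107
```

Emit:
{"fn": "move_arm", "kwargs": {
  "moves": "40 -35 -3 0 0 0; 40 -35 -3 0 0 0; 40 -35 -3 0 0 0; 40 -35 -2 0 0 0; 42 -36 -2 0 0 0; 42 -36 -2 0 0 0; 33 -20 16 -0.039 0.136 0.107; 28 -24 19 -0.039 0.136 0.107; 23 -28 22 -0.039 0.136 0.107; 17 -31 23 -0.039 0.136 0.107; 10 -33 24 -0.039 0.136 0.107; 0 0 0 0 0 0",
  "gripper": 72,
  "force": 55
}}

```text
time_s: 2.4
tcp_pos: [0.5258, -0.1333, 0.1882]
ee_rot: [0.013, 0.94, -0.04, 0.338]
wrist_force: [0.5, 0.3, -0.4]
grip_width: 0.0722
finger_force: 0.0
```

```bash
python3 - <<'E'
from h import *
import pickle
m=camera_model("wrist"); im=capture("wrist"); pickle.dump(m,open("w1.pkl","wb"))
print({k:np.round(v,3).tolist() for k,v in m.items()})
im=im[:,:,::-1].copy()
cv2.imwrite("pics/w1raw.png",im)
# overlay model
def L(P,c): 
    q=proj(m,np.array([D(*x) for x in P])).astype(int); cv2.polylines(im,[q.reshape(-1,1,2)],True,c,1)
l=LIP
L([(l,.0285,.132),(l,.0805,.132),(l+.093,.0805,.132),(l+.093,.0285,.132)],(255,0,255))
L([(l,.003,.027),(l,.106,.027),(l-.0055,.106,.027),(l-.0055,.003,.027)],(0,0,255))
L([(l,-.003,.027),(l,-.106,.027),(l-.0055,-.106,.027),(l-.0055,-.003,.027)],(0,0,255))
L([(l+.064,.003,.212),(l+.064,.106,.212)],(0,255,0)); L([(l+.064,-.003,.16),(l+.064,-.106,.16)],(0,255,0))
cv2.imwrite("pics/w1.png",cv2.resize(im,(784,588)))
E
```

```text
{'vertical_fov': 71.104, 'cx': 279.459, 'cy': 213.92, 'k1': -0.037, 'origin': [0.497, -0.132, 0.329], 'rotation': [0.144, -0.661, 0.72, -0.155]}
```

View pics/w1.png

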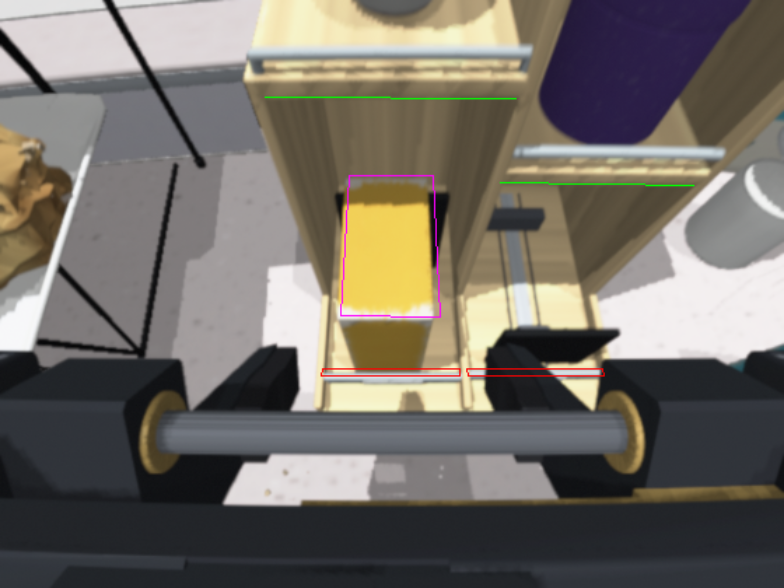

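The wrist view shows my display model fits within a few mm. The filter pack's top spans (341–432, 180–318), about 2 mm left of the model. The tall lip is at row 377 and the short lip at row 372. Next I move in to grasp.

```bash
python3 - <<'E'
from h import *
Q=toolR(40,DISP[3]); p=D(-.093+.026,.0565,.107); print(p)
rows([(p,Q,30)])
E
```

```text
[ 0.60103728 -0.13791788  0.107     ]
4 0 -1 28 -0.001 0.001 0.001; 0 -1 28 -0.001 0.001 0.001; 0 -1 28 -0.001 0.001 0.001; 0 -1 28 -0.001 0.001 0.001
```

Emit:
{"fn": "move_arm", "kwargs": {
  "moves": "0 -1 28 0 0 0; 0 -1 28 0 0 0; 0 -1 26 0 0 0; 0 0 23 0 0 0; 0 0 0 0 0 0; 0 0 0 0 0 0"
}}

```text
time_s: 3.2
tcp_pos: [0.5983, -0.1415, 0.1147]
ee_rot: [0.016, 0.938, -0.041, 0.343]
wrist_force: [-0.2, -0.7, -0.4]
grip_width: 0.072
finger_force: 0.0
```

Emit:
{"fn": "move_arm", "kwargs": {
  "moves": "0 0 0 0 0 0; 0 0 0 0 0 0; 0 0 0 0 0 0; 0 0 0 0 0 0",
  "gripper": 30,
  "force": 55
}}

```text
time_s: 3.7
tcp_pos: [0.5976, -0.1393, 0.1143]
ee_rot: [0.014, 0.938, -0.041, 0.343]
wrist_force: [-4.0, 4.6, 7.5]
grip_width: 0.0521
finger_force: 54.5
```

Emit:
{"fn": "move_arm", "kwargs": {
  "moves": "2 0 2 0 0 0; 5 0 -5 0 0 0; 5 0 -6 0 0 0; 5 0 -6 0 0 0; -12 0 -10 0 0 0; -22 0 -18 0 0 0; -22 0 -18 0 0 0; -22 0 -18 0 0 0; -22 0 -18 0 0 0; 0 0 0 0 0 0; 0 0 0 0 0 0"
}}

```text
time_s: 5.08
tcp_pos: [0.4721, -0.1298, 0.1347]
ee_rot: [0.016, 0.938, -0.042, 0.343]
wrist_force: [0.6, -0.9, -1.1]
grip_width: 0.0523
finger_force: 54.4
```

```bash
python3 - <<'E'
from h import *
import pickle
m=camera_model("wrist"); im=capture("wrist")[:,:,::-1].copy(); pickle.dump(m,open("w2.pkl","wb"))
cv2.imwrite("pics/w2.png",cv2.resize(im,(784,588)))
p,r=tcpR(); o=R.from_euler('z',DISP[3]).inv().apply(p-np.array(DISP[:3])); print("tcp disp",o.round(4), (toolR(40,DISP[3]).inv()*r).as_rotvec().round(3))
print(status.read_state()["wrist_force"])
c=capture("scene")[:,:,::-1]; cv2.imwrite("pics/s2.png",c)
E
```

```text
tcp disp [-0.1958  0.0533  0.1348] [-0.001  0.002 -0.   ]
[ 0.20937265 -0.09499883 -1.20892514]
```

View pics/w2.png

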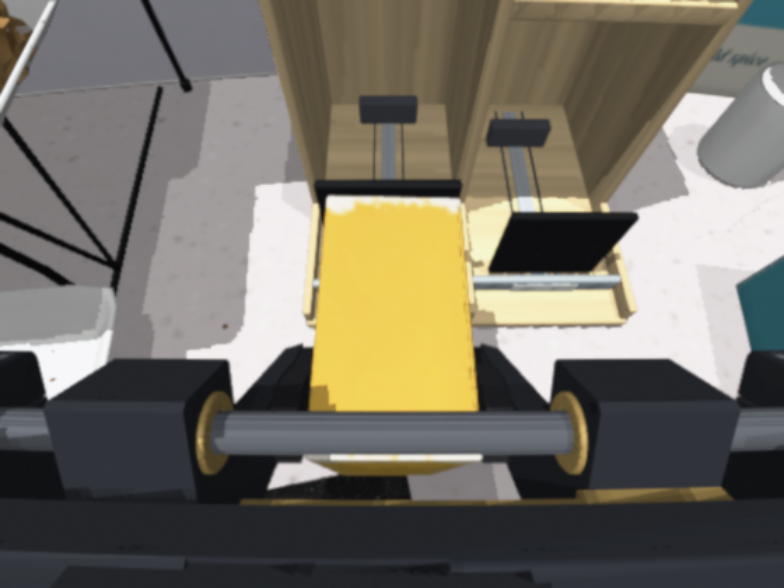

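The held filter pack is in front of the lips and upright. The short lip is at row 283 (cols 474–620), the black short paddle at (565,243), and the tall paddle has come forward. Next I measure the short bay from this view.

```bash
python3 - <<'E'
from h import *
import pickle
m=pickle.load(open("w2.pkl","rb")); S=1.4
inv=lambda P:R.from_euler('z',DISP[3]).inv().apply(P-np.array(DISP[:3])).round(4)
f=lambda pts,z: inv(plane(m,np.array(pts)/S,z)).tolist()
print("short lip",f([(474,280),(620,280)],.027)); print("fence ctr/right inner",f([(472,300),(622,300)],.027))
print("paddle top",f([(517,213),(636,215)],.082))
print("fence front corners",f([(307,322),(632,322)],.027))
o=np.array([-.1958,.0533,.1348]);
for zt in(.1525,):
  P=[D(o[0]-.026+dx,o[1]+dy,zt+dz) for dx,dy,dz in((0,.026,0),(0,-.026,0),(.093,.026,0),(.093,-.026,0))]
  print((proj(m,np.array(P))*S).round())
E
```

```text
short lip [[-0.0955, -0.0044, 0.027], [-0.0954, -0.1059, 0.027]]
fence ctr/right inner [[-0.1106, -0.0017, 0.027], [-0.1107, -0.1036, 0.027]]
paddle top [[-0.0806, -0.0206, 0.082], [-0.0814, -0.0909, 0.082]]
fence front corners [[-0.1264, 0.107, 0.027], [-0.1266, -0.1065, 0.027]]
[[295. 473.]
 [482. 473.]
 [319. 202.]
 [459. 202.]]
```

Emit:
{"fn": "move_arm", "kwargs": {
  "moves": "0 20 -1 0 0 0; 0 36 0 0 0 0; 0 36 0 0 0 0; 0 15 0 0 0 0; 0 0 0 0 0 0; 11 0 9 0 0 0; 15 0 13 0 0 0; 0 0 0 0 0 0; 0 0 0 0 0 0"
}}

```text
time_s: 6.3
tcp_pos: [0.4955, -0.2375, 0.1341]
ee_rot: [0.015, 0.939, -0.041, 0.342]
wrist_force: [-0.7, 0.6, -1.3]
grip_width: 0.0522
finger_force: 54.4
```

```bash
cat > chk.py <<'E'
from h import *
p,r=tcpR(); o=R.from_euler('z',DISP[3]).inv().apply(p-np.array(DISP[:3])); print("tcp disp",o.round(4), (toolR(40,DISP[3]).inv()*r).as_rotvec().round(3)); s=status.read_state(); print(np.round(s["wrist_force"],1),s["time_s"],np.round(s["q"],2))
E
python3 chk.py
```

```text
tcp disp [-0.1634 -0.052   0.1341] [ 0.001 -0.    -0.001]
[-0.7  0.6 -1.3] 6.3 [-0.72 -0.11  2.42  1.04  0.45  0.07]
```

Emit:
{"fn": "move_arm", "kwargs": {
  "moves": "8 2 6 0 0 0; 12 0 10 0 0 0; 12 0 10 0 0 0; 12 0 10 0 0 0; 12 0 10 0 0 0; 5 0 4 0 0 0; 0 0 0 0 0 0"
}}

```text
time_s: 7.18
tcp_pos: [0.5732, -0.2467, 0.1342]
ee_rot: [0.014, 0.939, -0.041, 0.341]
wrist_force: [-7.0, 2.1, 2.3]
grip_width: 0.052
finger_force: 54.4
```

```bash
python3 chk.py; python3 - <<'E'
from h import *
cv2.imwrite("pics/w3.png",cv2.resize(capture("wrist")[:,:,::-1],(784,588)))
E
```

```text
tcp disp [-0.0851 -0.0543  0.1342] [ 0.002 -0.002 -0.   ]
[-7.   2.1  2.3] 7.175 [-0.61  0.03  2.28  1.03  0.39  0.15]
```

View pics/w3.png

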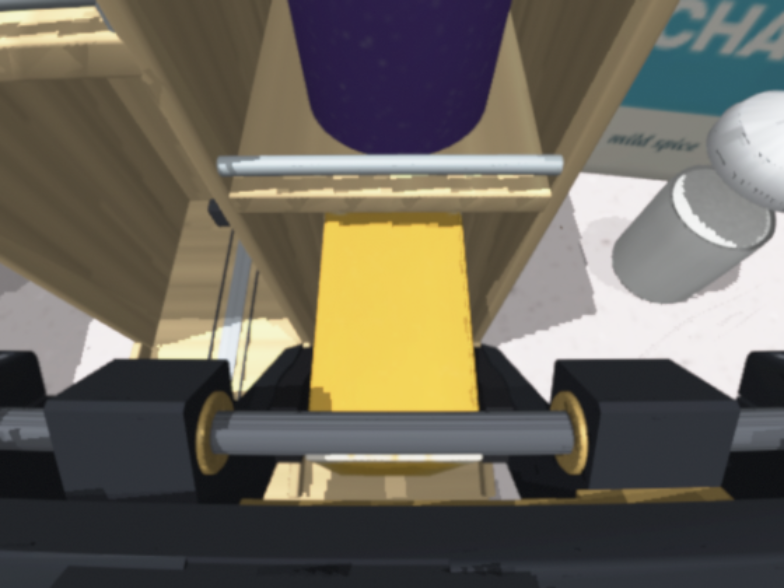

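The filter pack is entering squarely under the shelf (cols 322–465, roof edge row 212). I'll continue to the stop.

Emit:
{"fn": "move_arm", "kwargs": {
  "moves": "8 0 6 0 0 0; 8 0 6 0 0 0; 0 0 0 0 0 0"
}}

```text
time_s: 7.6
tcp_pos: [0.5924, -0.2483, 0.1342]
ee_rot: [0.014, 0.939, -0.041, 0.34]
wrist_force: [-7.2, 1.4, 0.7]
grip_width: 0.0519
finger_force: 54.4
```

Emit:
{"fn": "move_arm", "kwargs": {
  "moves": "3 0 3 0 0 0; 0 0 0 0 0 0"
}}

```text
time_s: 7.85
tcp_pos: [0.5965, -0.2487, 0.1342]
ee_rot: [0.014, 0.939, -0.041, 0.34]
wrist_force: [-6.7, 1.3, -0.1]
grip_width: 0.0526
finger_force: 54.4
```

Emit:
{"fn": "move_arm", "kwargs": {
  "moves": "3 0 2 0 0 0; 0 0 0 0 0 0"
}}

```text
time_s: 8.1
tcp_pos: [0.5998, -0.2489, 0.1342]
ee_rot: [0.014, 0.939, -0.041, 0.34]
wrist_force: [-6.8, 2.3, -0.4]
grip_width: 0.0522
finger_force: 54.4
```

```bash
python3 chk.py
```

```text
tcp disp [-0.0584 -0.0542  0.1342] [ 0.002 -0.003 -0.   ]
[-6.8  2.3 -0.4] 8.1 [-0.58  0.08  2.23  1.01  0.37  0.2 ]
```

Emit:
{"fn": "move_arm", "kwargs": {
  "moves": "3 0 2 0 0 0; 0 0 0 0 0 0"
}}

```text
time_s: 8.35
tcp_pos: [0.6023, -0.2489, 0.1343]
ee_rot: [0.014, 0.94, -0.041, 0.34]
wrist_force: [-17.1, 2.5, 6.8]
grip_width: 0.0521
finger_force: 54.5
```

Emit:
{"fn": "move_arm", "kwargs": {
  "moves": "3 0 2 0 0 0; 0 0 0 0 0 0"
}}

```text
time_s: 8.6
tcp_pos: [0.6039, -0.2486, 0.1337]
ee_rot: [0.014, 0.94, -0.04, 0.339]
wrist_force: [-33.4, 3.0, 16.1]
grip_width: 0.0519
finger_force: 54.6
```

Emit:
{"fn": "move_arm", "kwargs": {
  "moves": "3 0 2 0 0 0; 0 0 0 0 0 0"
}}

```text
time_s: 8.85
tcp_pos: [0.607, -0.2484, 0.1346]
ee_rot: [0.013, 0.94, -0.04, 0.339]
wrist_force: [-42.5, 5.5, 22.7]
grip_width: 0.0522
finger_force: 54.9
```

The resistance jumped at x ≈ 0.602, so that is the stop. I back off the overtravel and lower.

Emit:
{"fn": "move_arm", "kwargs": {
  "moves": "-4 0 -3 0 0 0; -4 0 4 0 0 0; -4 0 5 0 0 0; -3 0 4 0 0 0; 0 0 0 0 0 0"
}}

```text
time_s: 9.48
tcp_pos: [0.6044, -0.2494, 0.1177]
ee_rot: [0.014, 0.939, -0.041, 0.34]
wrist_force: [-14.1, 0.7, 3.9]
grip_width: 0.0521
finger_force: 54.8
```

```bash
python3 chk.py; python3 - <<'E'
from h import *
cv2.imwrite("pics/w4.png",cv2.resize(capture("wrist")[:,:,::-1],(784,588)))
E
```

```text
tcp disp [-0.0539 -0.0543  0.1177] [ 0.001 -0.004  0.   ]
[-14.1   0.7   3.9] 9.475 [-0.58  0.11  2.23  1.09  0.35  0.12]
```

Emit:
{"fn": "move_arm", "kwargs": {
  "moves": "-2 0 2 0 0 0; 0 0 0 0 0 0"
}}

```text
time_s: 9.78
tcp_pos: [0.6045, -0.2495, 0.1166]
ee_rot: [0.014, 0.939, -0.041, 0.341]
wrist_force: [-24.1, 4.6, 15.0]
grip_width: 0.0522
finger_force: 54.8
```

Emit:
{"fn": "move_arm", "kwargs": {
  "moves": "-1 0 2 0 0 0; 0 0 0 0 0 0"
}}

```text
time_s: 10.02
tcp_pos: [0.6049, -0.2495, 0.1161]
ee_rot: [0.015, 0.939, -0.04, 0.342]
wrist_force: [-40.5, 5.9, 30.0]
grip_width: 0.052
finger_force: 54.9
```

Emit:
{"fn": "move_arm", "kwargs": {
  "moves": "-1 0 -4 0 0 0; 0 0 0 0 0 0"
}}

```text
time_s: 10.28
tcp_pos: [0.6025, -0.2493, 0.1168]
ee_rot: [0.014, 0.939, -0.041, 0.341]
wrist_force: [-8.4, 2.4, 2.8]
grip_width: 0.0524
finger_force: 54.9
```

Emit:
{"fn": "move_arm", "kwargs": {
  "moves": "0 0 0 0 0 0; 0 0 0 0 0 0; 0 0 0 0 0 0; 0 0 0 0 0 0",
  "gripper": 66
}}

```text
time_s: 10.78
tcp_pos: [0.6043, -0.2505, 0.118]
ee_rot: [0.015, 0.939, -0.041, 0.342]
wrist_force: [0.3, -0.2, 0.4]
grip_width: 0.0661
finger_force: 0.0
```

```bash
python3 chk.py; python3 - <<'E'
from h import *
import pickle
pickle.dump(camera_model("wrist"),open("w5.pkl","wb"))
cv2.imwrite("pics/w5.png",cv2.resize(capture("wrist")[:,:,::-1],(784,588)))
E
```

```text
tcp disp [-0.0538 -0.0553  0.118 ] [-0.     0.001 -0.   ]
[ 0.3 -0.2  0.4] 10.775 [-0.58  0.11  2.23  1.11  0.35  0.1 ]
```

View pics/w5.png

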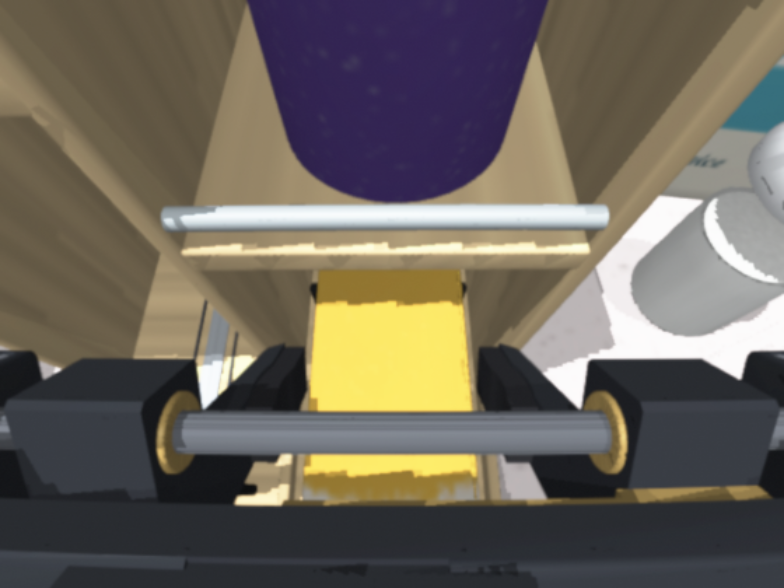

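The filter pack sits upright in the short bay behind the lip (front edge at about row 490) and has been pushed forward. Now I retreat and head for the steep box.

```bash
python3 - <<'E'
from h import *
b=np.array([.4945,-.4166]); ph=-.224; u=np.array([np.cos(ph),np.sin(ph)])
Q=toolR(40,ph); Q0=toolR(40,DISP[3])
g=np.r_[b-u*(.0615-.024),.140]; pre=g+np.r_[-u*.071,.084+.02]
print(g,pre)
p,r=tcpR(); p1=p+r.apply([0,0,-.1])
rows([(p1,r,40),(pre,Q,50)])
E
```

```text
[ 0.45793687 -0.40827007  0.14      ] [ 0.38871069 -0.39249874  0.244     ]
3 -0 0 -33 0.000 0.000 0.000; 0 0 -33 0.000 0.000 0.000; -0 0 -33 0.000 0.000 0.000
5 -15 32 -25 -0.017 -0.000 0.021; -14 33 -25 -0.017 -0.000 0.021; -13 34 -24 -0.017 -0.000 0.021; -13 34 -24 -0.017 -0.000 0.021; -12 35 -23 -0.017 -0.000 0.021
```

Emit:
{"fn": "move_arm", "kwargs": {
  "moves": "0 0 -20 0 0 0; 0 0 -40 0 0 0; 0 0 -40 0 0 0; -15 32 -25 -0.017 0 0.021; -14 33 -25 -0.017 0 0.021; -13 34 -24 -0.017 0 0.021; -13 34 -24 -0.017 0 0.021; -12 35 -23 -0.017 0 0.021; 0 0 0 0 0 0; 0 0 0 0 0 0",
  "gripper": 76,
  "force": 60
}}

```text
time_s: 12.08
tcp_pos: [0.3882, -0.3923, 0.2434]
ee_rot: [0.037, 0.934, -0.105, 0.34]
wrist_force: [-0.3, 0.0, -0.8]
grip_width: 0.0762
finger_force: 0.0
```

```bash
python3 chk.py; python3 - <<'E'
from h import *
import pickle
m=camera_model("wrist"); im=capture("wrist")[:,:,::-1].copy(); pickle.dump(m,open("w6.pkl","wb"))
a,b=.027,.0615
for z in(.172,):
  q=proj(m,pose([.4945,-.4166,0,-1.795])([(-a,b,z),(a,b,z),(a,-b,z),(-a,-b,z)])).astype(int); cv2.polylines(im,[q.reshape(-1,1,2)],True,(255,0,255),1)
cv2.imwrite("pics/w6.png",cv2.resize(im,(784,588)))
E
```

```text
tcp disp [-0.2566 -0.2156  0.2434] [-0.084  0.     0.106]
[-0.3  0.  -0.8] 12.075 [-1.14 -0.21  2.26  0.8   0.8   0.17]
```

View pics/w6.png

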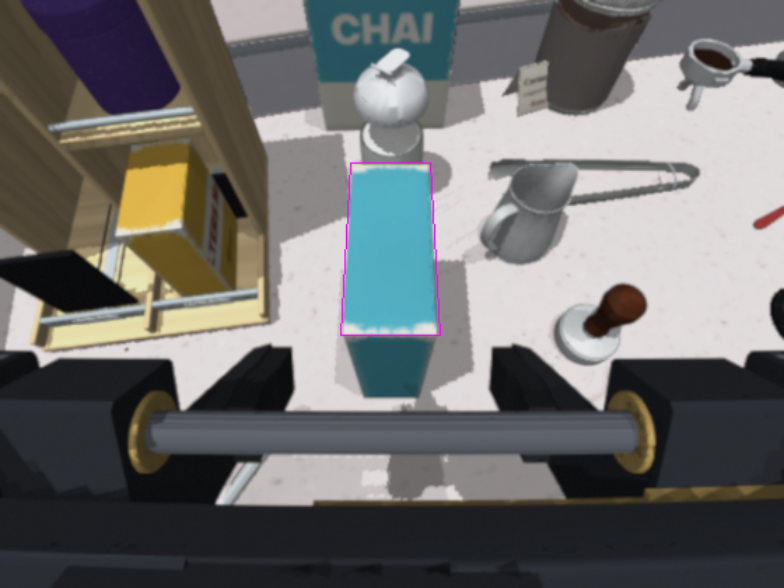

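The filter pack stands upright at the short lip (160,200). The steep box outline matches my fit (341–440, 163–335). Descending to grasp.

Emit:
{"fn": "move_arm", "kwargs": {
  "moves": "-6 0 8 0 0 0; -6 0 30 0 0 0; 0 0 30 0 0 0; 0 0 30 0 0 0; 0 0 27 0 0 0; 0 0 0 0 0 0; 0 0 0 0 0 0"
}}

```text
time_s: 13.0
tcp_pos: [0.4578, -0.4074, 0.14]
ee_rot: [0.037, 0.934, -0.105, 0.34]
wrist_force: [0.5, -0.2, -0.1]
grip_width: 0.076
finger_force: 0.0
```

Emit:
{"fn": "move_arm", "kwargs": {
  "moves": "0 0 0 0 0 0; 0 0 0 0 0 0; 0 0 0 0 0 0; 0 0 0 0 0 0",
  "gripper": 30,
  "force": 60
}}

```text
time_s: 13.5
tcp_pos: [0.4577, -0.4087, 0.1413]
ee_rot: [0.038, 0.934, -0.105, 0.341]
wrist_force: [-4.5, 2.8, 7.0]
grip_width: 0.0539
finger_force: 59.9
```

```bash
python3 chk.py
```

```text
tcp disp [-0.186  -0.2259  0.1413] [-0.086  0.001  0.105]
[-4.5  2.8  7. ] 13.5 [-1.01  0.04  2.26  1.03  0.56 -0.04]
```

```bash
python3 - <<'E'
from h import *
p,r=tcpR(); Q=toolR(40,DISP[3])
rows([(p+[0,0,.04],r,15),(D(-.205,-.20,.19),r,25),(D(-.205,.0545,.185),Q,36)])
E
```

```text
3 9 -0 -10 0.000 0.000 0.000; 9 -0 -10 0.000 0.000 0.000; 9 -0 -10 0.000 0.000 0.000
2 -6 -12 -11 0.000 0.000 0.000; -6 -12 -11 0.000 0.000 0.000
8 -4 -32 -2 0.011 -0.000 -0.013; -3 -32 -2 0.011 -0.000 -0.013; -3 -32 -2 0.011 -0.000 -0.013; -2 -32 -1 0.011 -0.000 -0.013; -2 -32 -1 0.011 -0.000 -0.013; -2 -32 -1 0.011 -0.000 -0.013; -1 -32 -0 0.011 -0.000 -0.013; -1 -32 0 0.011 -0.000 -0.013
```

Emit:
{"fn": "move_arm", "kwargs": {
  "moves": "9 0 -10 0 0 0; 9 0 -10 0 0 0; 9 0 -10 0 0 0; -6 -12 -11 0 0 0; -6 -12 -11 0 0 0; -4 -32 -2 0.011 0 -0.013; -3 -32 -2 0.011 0 -0.013; -3 -32 -2 0.011 0 -0.013; -2 -32 -1 0.011 0 -0.013; 0 0 0 0 0 0"
}}

```text
time_s: 14.75
tcp_pos: [0.4523, -0.2491, 0.186]
ee_rot: [0.024, 0.937, -0.072, 0.34]
wrist_force: [-0.3, -0.9, -2.7]
grip_width: 0.0543
finger_force: 59.9
```

```bash
python3 chk.py
```

```text
tcp disp [-0.2053 -0.0674  0.186 ] [-0.038 -0.002  0.052]
[-0.3 -0.9 -2.7] 14.75 [-0.8  -0.28  2.43  0.82  0.56  0.31]
```

Emit:
{"fn": "move_arm", "kwargs": {
  "moves": "-2 -31 -1 0.011 0 -0.013; -2 -31 -1 0.011 0 -0.013; -1 -31 0 0.011 0 -0.013; -1 -30 0 0.010 0 -0.013; 0 0 0 0 0 0; 0 0 0 0 0 0"
}}

```text
time_s: 15.5
tcp_pos: [0.4636, -0.1298, 0.1859]
ee_rot: [0.014, 0.939, -0.042, 0.342]
wrist_force: [0.8, -0.6, -2.5]
grip_width: 0.0543
finger_force: 59.9
```

```bash
python3 chk.py; python3 - <<'E'
from h import *
import pickle
p,r=tcpR(); o=R.from_euler('z',DISP[3]).inv().apply(p-np.array(DISP[:3]))
m=camera_model("wrist"); w=capture("wrist")[:,:,::-1].copy(); pickle.dump(m,open("w7.pkl","wb"))
zt=o[2]+.0307
P=[D(o[0]-.024+dx,o[1]+dy,zt) for dx,dy in((0,.027),(0,-.027),(.123,-.027),(.123,.027))]
cv2.polylines(w,[proj(m,np.array(P)).astype(int).reshape(-1,1,2)],True,(255,0,255),1)
ms=camera_model("scene"); s=capture("scene")[:,:,::-1].copy()
for z in(zt,zt-.172):
  cv2.polylines(s,[proj(ms,np.array([[*x[:2],z] for x in P])).astype(int).reshape(-1,1,2)],True,(255,0,255),1)
cv2.imwrite("pics/w7.png",np.vstack([cv2.resize(w,(400,300)),cv2.resize(s,(400,300))]))
cv2.imwrite("pics/m7.png",np.hstack([cv2.resize(w,(400,300)),cv2.resize(s[80:380,140:540],(400,300))]))
E
```

```text
tcp disp [-0.2047  0.0524  0.1859] [0.001 0.001 0.001]
[ 0.8 -0.6 -2.5] 15.5 [-0.5  -0.42  2.52  0.62  0.46  0.68]
```

View pics/m7.png

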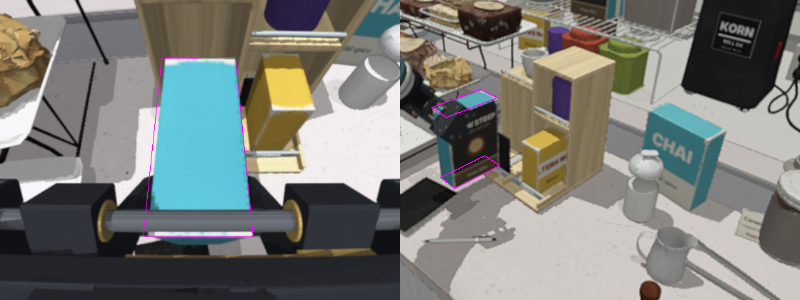

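The carton is held as modelled: both outlines match and there is no pitch. I lower to a bottom height of ~33 mm and push in.

Emit:
{"fn": "move_arm", "kwargs": {
  "moves": "-3 -1 4 0 0 0; -4 -1 5 0 0 0; 0 0 0 0 0 0; 8 0 6 0 0 0; 12 0 10 0 0 0; 12 0 10 0 0 0; 12 0 10 0 0 0; 0 0 0 0 0 0"
}}

```text
time_s: 16.6
tcp_pos: [0.5211, -0.1318, 0.1745]
ee_rot: [0.014, 0.939, -0.041, 0.341]
wrist_force: [-6.1, -0.2, -0.6]
grip_width: 0.0538
finger_force: 59.9
```

```bash
python3 chk.py;  python3 - <<'E'
from h import *
import pickle
p,r=tcpR(); o=R.from_euler('z',DISP[3]).inv().apply(p-np.array(DISP[:3]))
m=camera_model("wrist"); w=capture("wrist")[:,:,::-1].copy()
zt=o[2]+.0307
P=[D(o[0]-.024+dx,o[1]+dy,zt) for dx,dy in((0,.027),(0,-.027),(.123,-.027),(.123,.027))]
cv2.polylines(w,[proj(m,np.array(P)).astype(int).reshape(-1,1,2)],True,(255,0,255),1)
s=capture("scene")[:,:,::-1]
cv2.imwrite("pics/m8.png",np.hstack([cv2.resize(w,(400,300)),cv2.resize(s[100:250,150:350],(400,300))]))
E
```

```text
tcp disp [-0.1472  0.0555  0.1745] [ 0.003 -0.001  0.   ]
[-6.1 -0.2 -0.6] 16.6 [-0.42 -0.25  2.44  0.65  0.36  0.69]
```

View pics/m8.png

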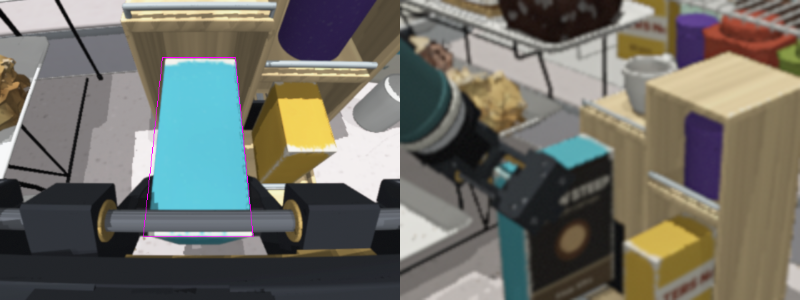

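There is no pitch under the paddle load and the carton is centred. Continuing.

Emit:
{"fn": "move_arm", "kwargs": {
  "moves": "8 0 6 0 0 0; 8 0 6 0 0 0; 8 0 7 0 0 0; 0 0 0 0 0 0"
}}

```text
time_s: 17.2
tcp_pos: [0.5504, -0.134, 0.1744]
ee_rot: [0.013, 0.939, -0.041, 0.34]
wrist_force: [-6.0, -0.0, -2.0]
grip_width: 0.0539
finger_force: 59.9
```

Emit:
{"fn": "move_arm", "kwargs": {
  "moves": "8 0 6 0 0 0; 8 0 7 0 0 0; 8 0 7 0 0 0; 0 0 0 0 0 0"
}}

```text
time_s: 17.7
tcp_pos: [0.5813, -0.1365, 0.1742]
ee_rot: [0.013, 0.939, -0.041, 0.34]
wrist_force: [-6.2, 0.1, -0.7]
grip_width: 0.0539
finger_force: 59.9
```

```bash
python3 chk.py
```

```text
tcp disp [-0.0868  0.0561  0.1742] [ 0.004 -0.004  0.   ]
[-6.2  0.1 -0.7] 17.7 [-0.37 -0.12  2.33  0.63  0.31  0.74]
```

Emit:
{"fn": "move_arm", "kwargs": {
  "moves": "6 0 5 0 0 0; 6 0 5 0 0 0; 0 0 0 0 0 0"
}}

```text
time_s: 18.08
tcp_pos: [0.5966, -0.1378, 0.1741]
ee_rot: [0.013, 0.939, -0.041, 0.34]
wrist_force: [-6.7, 1.0, -2.1]
grip_width: 0.0539
finger_force: 59.9
```

Emit:
{"fn": "move_arm", "kwargs": {
  "moves": "3 0 2 0 0 0; 0 0 0 0 0 0"
}}

```text
time_s: 18.32
tcp_pos: [0.5998, -0.138, 0.1742]
ee_rot: [0.013, 0.94, -0.041, 0.34]
wrist_force: [-7.0, 0.4, -2.1]
grip_width: 0.0538
finger_force: 59.9
```

Emit:
{"fn": "move_arm", "kwargs": {
  "moves": "3 0 2 0 0 0; 0 0 0 0 0 0"
}}

```text
time_s: 18.58
tcp_pos: [0.6031, -0.1383, 0.1743]
ee_rot: [0.013, 0.94, -0.041, 0.339]
wrist_force: [-6.5, -0.3, -3.7]
grip_width: 0.054
finger_force: 59.9
```

Emit:
{"fn": "move_arm", "kwargs": {
  "moves": "3 0 2 0 0 0; 0 0 0 0 0 0"
}}

```text
time_s: 18.82
tcp_pos: [0.6065, -0.1386, 0.1744]
ee_rot: [0.013, 0.94, -0.041, 0.339]
wrist_force: [-7.7, 0.2, -2.0]
grip_width: 0.054
finger_force: 59.9
```

Emit:
{"fn": "move_arm", "kwargs": {
  "moves": "3 0 2 0 0 0; 0 0 0 0 0 0"
}}

```text
time_s: 19.08
tcp_pos: [0.6098, -0.1389, 0.1745]
ee_rot: [0.013, 0.94, -0.041, 0.339]
wrist_force: [-7.2, -0.1, -3.8]
grip_width: 0.054
finger_force: 59.9
```

Emit:
{"fn": "move_arm", "kwargs": {
  "moves": "2 0 2 0 0 0; 0 0 0 0 0 0"
}}

```text
time_s: 19.32
tcp_pos: [0.6109, -0.1385, 0.1735]
ee_rot: [0.012, 0.94, -0.041, 0.338]
wrist_force: [-23.0, 0.5, 5.4]
grip_width: 0.0541
finger_force: 59.9
```

```bash
python3 chk.py
```

```text
tcp disp [-0.0571  0.0568  0.1735] [ 0.006 -0.009  0.   ]
[-23.    0.5   5.4] 19.325 [-0.35 -0.05  2.27  0.6   0.31  0.78]
```

The stop is reached (23 N). Lowering.

Emit:
{"fn": "move_arm", "kwargs": {
  "moves": "-5 0 4 0 0 0; -4 0 5 0 0 0; -4 0 5 0 0 0; 0 0 0 0 0 0"
}}

```text
time_s: 19.82
tcp_pos: [0.6103, -0.138, 0.1548]
ee_rot: [0.012, 0.94, -0.041, 0.338]
wrist_force: [-18.8, 2.1, 4.2]
grip_width: 0.0537
finger_force: 59.9
```

Emit:
{"fn": "move_arm", "kwargs": {
  "moves": "-3 0 4 0 0 0; -2 0 2 0 0 0; 0 0 0 0 0 0"
}}

```text
time_s: 20.2
tcp_pos: [0.6123, -0.1381, 0.154]
ee_rot: [0.012, 0.938, -0.04, 0.343]
wrist_force: [-58.9, 9.4, 47.8]
grip_width: 0.0538
finger_force: 60.0
```

```bash
python3 chk.py
```

```text
tcp disp [-0.0558  0.0573  0.154 ] [ 0.007  0.002 -0.   ]
[-58.9   9.4  47.8] 20.2 [-0.35 -0.02  2.29  0.74  0.26  0.64]
```

The carton touches at z ≈ 0.154, as expected for the 12 mm bay floor. I relieve the press and release.

Emit:
{"fn": "move_arm", "kwargs": {
  "moves": "2 0 -5 0 0 0; 0 0 0 0 0 0"
}}

```text
time_s: 20.45
tcp_pos: [0.6107, -0.1384, 0.1548]
ee_rot: [0.013, 0.939, -0.041, 0.341]
wrist_force: [-7.4, 3.7, 1.6]
grip_width: 0.0542
finger_force: 60.0
```

```bash
python3 chk.py;  python3 - <<'E'
from h import *
w=capture("wrist")[:,:,::-1]; s=capture("scene")[:,:,::-1]
cv2.imwrite("pics/m9.png",np.hstack([cv2.resize(w,(400,300)),cv2.resize(s[100:280,150:390],(400,300),interpolation=cv2.INTER_CUBIC)]))
E
```

```text
tcp disp [-0.0573  0.0568  0.1548] [ 0.005 -0.002  0.   ]
[-7.4  3.7  1.6] 20.45 [-0.35 -0.02  2.29  0.71  0.26  0.67]
```

View pics/m9.png

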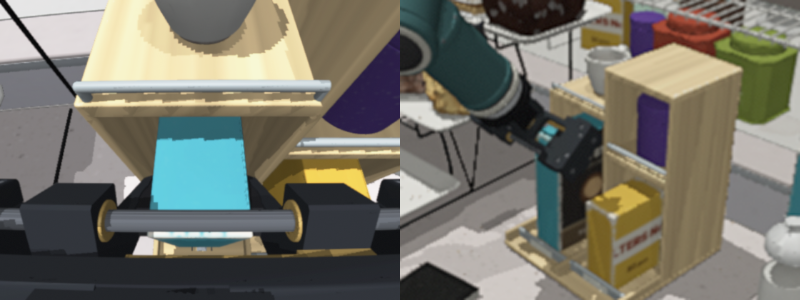

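The carton stands upright behind the lip, with the filter pack beside it. Releasing.

Emit:
{"fn": "move_arm", "kwargs": {
  "moves": "0 0 0 0 0 0; 0 0 0 0 0 0; 0 0 0 0 0 0; 0 0 0 0 0 0; 0 0 -15 0 0 0; 0 0 -30 0 0 0; 0 0 -40 0 0 0; 0 0 -40 0 0 0; -20 0 -40 0 0 0; 0 0 0 0 0 0; 0 0 0 0 0 0; 0 0 0 0 0 0",
  "gripper": 66
}}

```text
time_s: 22.05
tcp_pos: [0.4916, -0.1297, 0.2682]
ee_rot: [0.014, 0.939, -0.042, 0.341]
wrist_force: [0.4, -0.8, -0.9]
grip_width: 0.0662
finger_force: 0.0
```

```bash
python3 chk.py;  python3 - <<'E'
from h import *
w=capture("wrist")[:,:,::-1]; s=capture("scene")[:,:,::-1]
cv2.imwrite("pics/m10.png",np.hstack([cv2.resize(w,(400,300)),cv2.resize(s[100:280,150:390],(400,300),interpolation=cv2.INTER_CUBIC)]))
E
```

```text
tcp disp [-0.1768  0.0551  0.2682] [ 0.002 -0.001  0.001]
[ 0.4 -0.8 -0.9] 22.05 [-0.46 -0.45  2.38  0.43  0.6   0.93]
```

View pics/m10.png

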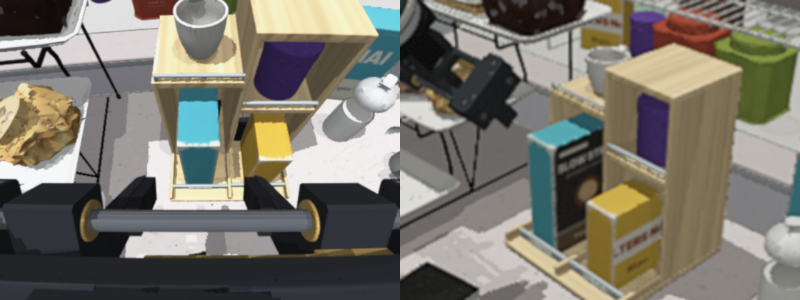

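Both cartons stand upright at their lips, and the cup, tin and everything else are undisturbed. Handing in.

```bash
python3 -c "
from station import manip; print(manip.sign_off())"
```

```text
the job is handed in; nothing more can be done
None
```

The filter pack is in the short bay and the tea carton is in the tall bay; the last pictures show both upright behind their lips and nothing else visibly moved, and I handed the job in at about 22 s.

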